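Point out the next repair and its driver, then call the technician

TASK

Show the technician the next repair: with the fingers pointing down, hold the fingertips two or three centimetres above the middle of the pink phone for two seconds, then in the same way above the middle of the red screwdriver's handle for two seconds, then press the orange call button down and let it come up again. Touch nothing but the button, and go from one to the next well above everything (15 cm or more), because coming down low over another phone or screwdriver counts as pointing at the wrong one.

Things in the scene. Friction and masses are not known exactly. Their poses are not given: they have to be found in the camera images.
- pink_phone: Loose phone 133 x 67 mm, 12 mm high, plain magenta-pink back up, lying flat; one of three phones in a row on the left, in any order. Origin at the centre of its underside (so under its middle); z up, x along its length.
- blue_phone: Loose phone 145 x 72 mm, 11 mm high, plain dark blue back up, lying flat; one of three phones in a row on the left, in any order. Origin at the centre of its underside (so under its middle); z up, x along its length.
- case_phone: Loose phone in a clear case 145 x 78 mm, 10 mm high, black screen up, lying flat; one of three phones in a row on the left, in any order. Origin at the centre of its underside (so under its middle); z up, x along its length.
- red_driver: Loose precision screwdriver, 134 mm long, red ribbed handle 82 mm long and 10 mm thick, thin steel shaft, lying flat on the surface with its handle towards the robot; one of three side by side on the right, in any order. Origin under the middle of its whole length; y along the driver towards the handle's end, the handle's middle 19 mm that way.
- red_driver_handle (a point): Middle of the red driver's handle, on its axis (5 mm above the surface).
- blue_driver: Loose precision screwdriver, 134 mm long, blue ribbed handle 82 mm long and 10 mm thick, thin steel shaft, lying flat on the surface with its handle towards the robot; one of three side by side on the right, in any order. Origin under the middle of its whole length; y along the driver towards the handle's end, the handle's middle 19 mm that way.
- blue_driver_handle (a point): Middle of the blue driver's handle, on its axis (5 mm above the surface).
- yellow_driver: Loose precision screwdriver, 134 mm long, yellow ribbed handle 82 mm long and 10 mm thick, thin steel shaft, lying flat on the surface with its handle towards the robot; one of three side by side on the right, in any order. Origin under the middle of its whole length; y along the driver towards the handle's end, the handle's middle 19 mm that way.
- yellow_driver_handle (a point): Middle of the yellow driver's handle, on its axis (5 mm above the surface).
- call_button_top (a point): Centre of the top face of the orange call button: a 36 mm round cap standing on a black round housing (52 mm across, 12 mm high) fixed to the surface. The cap's top is 22 mm above the surface when released, 16 mm when fully down. z up; it is pressed straight down.
- call_button (a joint): Travel of the call button in m: 0 released, 0.006 fully down. It counts from 0.004. A spring pushes back with about 1.5 N at the start and 5 N fully down; it comes up by itself when let go.
- flux_jar: Small cream jar with a green lid, 42 mm across, 27 mm high; loose bystander at the back left. Origin at the centre of its underside. Not part of the work.
- tape_1: Roll of pale masking tape lying flat, 100 mm across, 25 mm high; loose bystander at the back left. Origin at the centre of its underside. Not part of the work.
- solder_spool: Spool of solder wire standing on its flange, 54 mm across, 27 mm high; loose bystander at the right. Origin at the centre of its underside. Not part of the work.
- alcohol_bottle: White bottle with a blue cap, 62 mm across, 116 mm high, fixed; stands at the back left behind the phones. Origin at the centre of its underside. Not part of the work. (A tall narrow sign also stands fixed behind the phones, near the middle: x beyond 0.62 m, y from 0.02 to 0.13 m.)

How it is judged:
By the outcome, as a careful person would: the job done as asked, in the order asked, and still so for the second after the job is handed in, with the robot touching nothing.
It also fails if it takes over 51 s, if anything falls off the work surface, if the arm or the gripper's body presses on something with over 40 N, if the wrist force passes 120 N, or if a joint passes its speed limit or range.

ROBOT

A 6-joint arm with a two-finger parallel gripper is mounted at the origin on a cart in front of the work surface, level with it; the furniture and walls round the work are solid. World frame = base frame: x ahead of the robot, y to its left, z up, the work surface at z = 0. Lengths are in m, angles in degrees, forces in N, time in s.
With the tool pointing down it reaches from about 0.35 to 0.775 m from the base axis. Payload 5.5 kg.
Tool frame: the origin (TCP) lies between the finger pads, 19 mm behind the fingertips; this is the grasp point; z points along the fingers, y is the line along which they close (so a half turn about z gives the same grasp; the last joint's range is limited). The gripper opens to 85 mm and grips with 20 to 120 N. Pads are 22 mm wide; open, the fingers measure 114 mm over their backs; the gripper's body (76 mm by 85 mm) begins 54 mm behind the grasp point. The pads swing forward as they close: fully open they stand 13 mm farther back than shut.
Start: joints at [64.481, 17.945, 2.641, 74.691, 0, 82.002], TCP at [0.173, 0.548, 0.25] pointing down, gripper open.
Joint ranges: [-158.12, 158.12], [-49.38, 96.58], [-58.88, 72.47], [-126.05, 133.96], [-84.25, 85.87], [-180, 180]. Speed limits (degrees/s): [147.25, 147.25, 180, 180, 180, 180].

INTERFACE

Orientations are given as a 3x3 rotation matrix whose columns are the frame's x, y, z axes.
In Python, from plant import status, optics, r gives the robot as it stands. The module is installed in compiled form; this text tells all that it offers.
- The arm moves only by the shell command python3 -m crank 'ROWS' [FORCE]. ROWS is text: rows parted by semicolons, each of 5 numbers parted by spaces: the finger opening in cm, from 0 to 8.54, then the shift along the tool's x, y, z in cm, then the turn about the tool's z in degrees. A call has exactly 8 rows; each row is the pose to reach, as a shift and turn from the pose commanded when the call began, along the tool's axes at that moment; what a row does not reach only later rows make up. A row lasts 1/10 s, in which the tool goes at most 50 mm and 8.59 degrees, less where a joint would pass 70% of its speed; a pose out of reach is approached as far as the arm can. A call with a gripper value outside its range is refused whole. The fingers move at their own pace and stop on an object; FORCE is the grip in N (left out, the last holds). Time passes only in rows, so rows that repeat a pose let the fingers close, or fill a call up. It gives the time, the measured TCP pose, the force, the opening and the grip force at its end, in the units of the state.
- status.get_obs(): the state, without advancing time (a new reading comes with each control period).
- optics.get_image(name): name is "scene" or "top" or "wrist"; returns (picture, depth): 400x640x3 uint8, red, green, blue; 400x640 float32, m along the optical axis (not along the pixel's ray), 0 where there is no reading.
- optics.calibration(name): a dict with "intrinsics" (3x3 intrinsics, pixels), "dist_coeffs" ([k1, k2, p1, p2, k3] as OpenCV has them; the pictures are not rectified), "world_from_camera" (4x4, takes a point from camera to world coordinates); the wrist camera has in their place "tool_from_camera" (4x4, takes a point from camera to tool coordinates, whose origin is the TCP and whose axes are the flange's). Camera axes: x right, y up, looking along -z (the intrinsics and any distortion apply to the point x, -y, -z); pixel columns grow to the right and rows downward; lengths in m; the calibration is good to about 2 mm. A picture is of the moment at which its call begins: read the wrist's pose just before it. calibration takes no time and is no camera call.
- r.sign_off(): hands the job in; it is judged then, once.
Trained networks look in the newest picture that a camera, given by its name, has taken for a name from the list of things; names that differ only in an ending like _2 or _b are one class to them, and where a whole thing is asked for, a point or a joint stands for the part that bears it (a point fixed in the world has none). Each returns a list of dicts, best first, with "score" (0 to 1); they miss things now and then, are a little off and sometimes report something else, mostly with a low value. They report only what shows in the picture. A call takes as long as a camera call.
- optics.search_frame(camera, label): "rect" ([left, top, right, bottom] in pixels, round what is visible of it).
The state is a dict: "t": time; "qpos": joint angles; "qvel": joint speeds; "effort": joint torques, N m; "tcp_pos": TCP position; "tool_rot": TCP orientation; "force": force on the tool from outside, world axes, zero at the start; "moment": the same for the moment, N m; "grip_width": finger opening in m; "grip_force": force on a finger pad.
Only numpy, scipy, OpenCV 4.12 (cv2) and the standard library are available. Lean on these libraries where they do the work, as an engineer would, in place of code of your own. Each camera call takes 0.05 s, during which the arm holds its last target. There are 200 camera calls.

## Working session

There is one attempt and no reset: what is moved stays moved. The work goes in short steps, Python scripts to look and compute and a shell command to move; the robot and the scene stay as the last step left them, time stands still between calls to the robot, and variables do not carry over. Pictures are saved under pics/ and viewed, at most 10 in all, crops included, and the job is handed in when it is done.

```bash
mkdir -p pics; cat > h.py <<'E'
import numpy as np,cv2
from plant import status,optics,r
def world(cam,u,v,d,obs=None):
    c=optics.calibration(cam);K=np.array(c["intrinsics"],float);D=np.array(c["dist_coeffs"],float)
    p=cv2.undistortPoints(np.array([[[u,v]]],float),K,D)[0,0]
    P=np.array([p[0]*d,-p[1]*d,-d,1])
    if cam=="wrist":
        q=np.array(c["tool_from_camera"])@P
        return np.array(obs["tool_rot"])@q[:3]+obs["tcp_pos"]
    return (np.array(c["world_from_camera"])@P)[:3]
E
python3 - <<'E'
from h import *
o=status.get_obs();print(o["t"],o["tcp_pos"],np.round(o["tool_rot"],3).tolist(),o["force"],o["grip_width"])
im,d=optics.get_image("top");cv2.imwrite("pics/top.png",im[:,:,::-1])
for n in ["pink_phone","blue_phone","case_phone","red_driver","red_driver_handle","blue_driver","yellow_driver","call_button_top","call_button"]:
    for x in optics.search_frame("top",n)[:2]:
        a=x["rect"];u=(a[0]+a[2])/2;v=(a[1]+a[3])/2;z=float(d[int(v),int(u)])
        print(n,round(x["score"],2),np.round(a),np.round(world("top",u,v,z),3))
E
```

```text
0.0 [0.17293848 0.54785087 0.249096  ] [[-0.954, 0.301, -0.001], [0.301, 0.954, -0.002], [0.0, -0.002, -1.0]] [-0.9038449  -0.32461724 -0.23990258] 0.08500179870717295
pink_phone 0.66 [230. 187. 257. 214.] [0.467 0.292 0.009]
blue_phone 0.7 [305. 197. 332. 234.] [ 0.481 -0.002  0.006]
blue_phone 0.61 [393. 187. 398. 197.] [ 0.636 -0.269  0.02 ]
case_phone 0.59 [260. 192. 288. 232.] [0.453 0.166 0.008]
red_driver 0.39 [344. 223. 356. 244.] [ 0.439 -0.135  0.006]
red_driver_handle 0.64 [346. 228. 353. 241.] [ 0.436 -0.131  0.002]
red_driver_handle 0.37 [388. 189. 400. 197.] [ 0.631 -0.266  0.018]
yellow_driver 0.65 [390. 236. 398. 251.] [ 0.442 -0.304 -0.   ]
call_button_top 0.51 [394. 189. 396. 196.] [ 0.635 -0.268  0.018]
call_button 0.37 [388. 188. 400. 196.] [ 0.638 -0.265  0.015]
```

View pics/top.png

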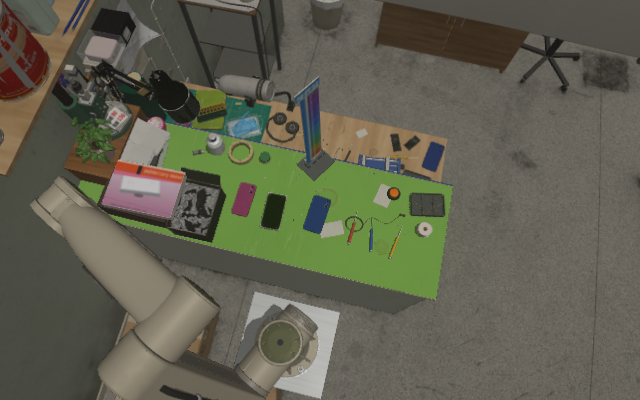

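The picture shows the pink phone at (244,200), the case phone at (273,211) and the blue phone at (318,214). The red driver is at (351,233) with the blue and yellow to its right, and the orange button is at (394,193). Next I check the clearance heights near the phones and refine the target centres by colour.

```bash
python3 - <<'E'
from h import *
im,d=optics.get_image("top")
c=optics.calibration("top");K=np.array(c["intrinsics"],float);D=np.array(c["dist_coeffs"],float)
vv,uu=np.mgrid[0:400,0:640]
p=cv2.undistortPoints(np.stack([uu,vv],-1).reshape(-1,1,2).astype(float),K,D).reshape(400,640,2)
P=np.stack([p[...,0]*d,-p[...,1]*d,-d,np.ones_like(d)],-1)@np.array(c["world_from_camera"]).T
W=P[...,:3]
for x in np.arange(.3,.8,.1):
  print(round(x,1),[(round(y,1),round(float(W[...,2][m].max()),2)) for y in np.arange(-.4,.8,.1) if (m:=(d>0)&(abs(W[...,0]-x)<.05)&(abs(W[...,1]-y)<.05)).any()])
hsv=cv2.cvtColor(im,cv2.COLOR_RGB2HSV).astype(int);H,S,V=hsv[...,0],hsv[...,1],hsv[...,2]
def box(l,m,u0,v0,u1,v1):
  M=m.copy();M[:]=False;M[v0:v1,u0:u1]=m[v0:v1,u0:u1];w=W[M]
  print(l,M.sum(),np.round(np.median(w,0),4),np.round((w.min(0)+w.max(0))/2,4),np.round(w.mean(0),4))
box("pink",(H>145)&(H<172)&(S>100),222,175,265,225)
box("red",((H>172)|(H<8))&(S>120)&(V>70),338,220,366,250)
box("button",(H>4)&(H<16)&(S>150)&(V>120),382,182,406,206)
cv2.imwrite("pics/crop.png",cv2.resize(im[175:255,220:410,::-1],None,fx=4,fy=4,interpolation=cv2.INTER_CUBIC))
im,d=optics.get_image("scene");cv2.imwrite("pics/scene.png",im[:,:,::-1])
E
```

```text
0.3 [(np.float64(-0.4), 0.01), (np.float64(-0.3), 0.01), (np.float64(-0.2), 0.01), (np.float64(-0.1), 0.01), (np.float64(-0.0), 0.02), (np.float64(0.1), 0.01), (np.float64(0.2), 0.01), (np.float64(0.3), 0.01), (np.float64(0.4), 0.12), (np.float64(0.5), 0.15), (np.float64(0.6), 0.15), (np.float64(0.7), 0.66), (np.float64(0.8), 0.67)]
0.4 [(np.float64(-0.4), 0.01), (np.float64(-0.3), 0.02), (np.float64(-0.2), 0.02), (np.float64(-0.1), 0.02), (np.float64(-0.0), 0.02), (np.float64(0.1), 0.02), (np.float64(0.2), 0.03), (np.float64(0.3), 0.02), (np.float64(0.4), 0.12), (np.float64(0.5), 0.16), (np.float64(0.6), 0.16), (np.float64(0.7), 0.66), (np.float64(0.8), 0.81)]
0.5 [(np.float64(-0.4), 0.04), (np.float64(-0.3), 0.02), (np.float64(-0.2), 0.01), (np.float64(-0.1), 0.02), (np.float64(-0.0), 0.02), (np.float64(0.1), 0.02), (np.float64(0.2), 0.02), (np.float64(0.3), 0.02), (np.float64(0.4), 0.16), (np.float64(0.5), 0.16), (np.float64(0.6), 0.15), (np.float64(0.7), 0.87), (np.float64(0.8), 0.87)]
0.6 [(np.float64(-0.4), 0.03), (np.float64(-0.3), 0.03), (np.float64(-0.2), 0.03), (np.float64(-0.1), 0.02), (np.float64(-0.0), 0.02), (np.float64(0.1), 0.02), (np.float64(0.2), 0.03), (np.float64(0.3), 0.03), (np.float64(0.4), 0.12), (np.float64(0.5), 0.12), (np.float64(0.6), 0.09), (np.float64(0.7), 0.66), (np.float64(0.8), 0.87)]
0.7 [(np.float64(-0.4), 0.02), (np.float64(-0.3), 0.02), (np.float64(-0.2), 0.01), (np.float64(-0.1), 0.01), (np.float64(-0.0), 0.05), (np.float64(0.1), 0.52), (np.float64(0.2), 0.03), (np.float64(0.3), 0.04), (np.float64(0.4), 0.12), (np.float64(0.5), 0.12), (np.float64(0.6), 0.09), (np.float64(0.7), 0.66), (np.float64(0.8), 0.76)]
pink 481 [0.4721 0.2939 0.0097] [0.2716 0.1138 0.8207] [0.4712 0.292  0.0165]
red 36 [ 0.4376 -0.1371  0.0094] [ 0.2448 -0.1201  0.8203] [ 0.4307 -0.1362  0.0542]
button 61 [ 0.6342 -0.2633  0.0219] [ 0.6336 -0.2637  0.023 ] [ 0.6338 -0.2633  0.0219]
```

View pics/crop.png

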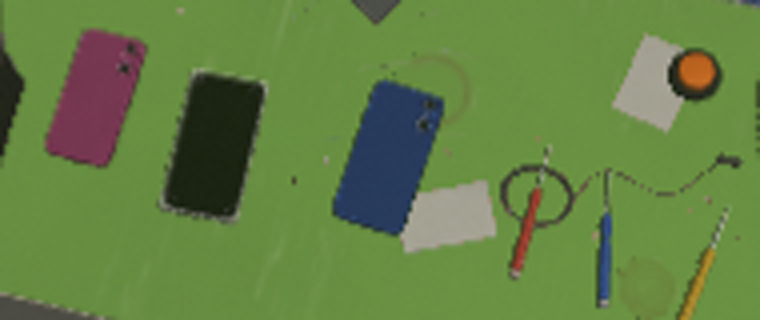

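View pics/scene.png

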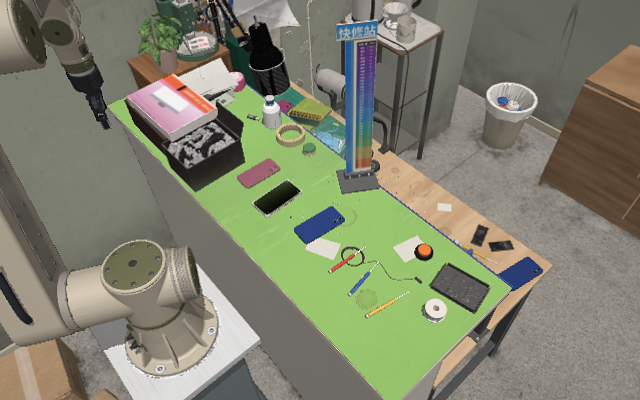

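Scene view: the box beside the pink phone is about 0.16 m high, and the table is otherwise flat. In the crop, pink is at (96,97), the red handle at (526,235) and the button at (696,70). I'll move above the pink phone at the current height, closing the fingers on the way.

```bash
python3 -m crank '0 -4.5 -1.9 0 0;0 -9 -3.8 0 0;0 -13.5 -5.8 0 0;0 -18 -7.7 0 0;0 -22.6 -9.6 0 0;0 -27.1 -11.5 0 0;0 -31.6 -13.4 0 0;0 -36.1 -15.4 0 0' 20 && python3 -m crank '0 0 0 0 0;0 0 0 0 0;0 0 0 0 0;0 0 0 0 0;0 0 0 0 0;0 0 0 0 0;0 0 0 0 0;0 0 0 0 0'
python3 - <<'E'
from h import *
o=status.get_obs();im,d=optics.get_image("wrist");cv2.imwrite("pics/w1.png",im[:,:,::-1])
print(o["t"],o["tcp_pos"],np.round(o["tool_rot"],3).tolist(),o["grip_width"])
print(np.round(optics.calibration("wrist")["tool_from_camera"],3).tolist())
hsv=cv2.cvtColor(im,cv2.COLOR_RGB2HSV).astype(int);H,S=hsv[...,0],hsv[...,1]
m=((H>145)&(H<172)&(S>90)).astype(np.uint8)
n,l,s,c=cv2.connectedComponentsWithStats(m);k=1+s[1:,4].argmax()
pts=np.argwhere(l==k)[:,::-1].astype(np.float32);(u,v),wh,a=cv2.minAreaRect(pts)
print(u,v,wh,a,world("wrist",u,v,float(d[int(v),int(u)]),o))
# nearest heights: fingertips
z=d[d>0];print("min depth",z.min())
E
```

```text
t: 1.4
tcp_pos: [0.4724, 0.2914, 0.2503]
tool_rot: [[-0.954, 0.301, 0.001], [0.301, 0.954, 0.001], [-0.0, 0.001, -1.0]]
force: [0.2, 0.7, 0.3]
grip_width: -0.0002
grip_force: 0.0
t: 2.2
tcp_pos: [0.4708, 0.2931, 0.2501]
tool_rot: [[-0.954, 0.3, 0.0], [0.3, 0.954, 0.0], [-0.0, 0.0, -1.0]]
force: [-0.4, 0.2, -0.1]
grip_width: -0.0003
grip_force: 0.0
2.2 [0.47077799 0.29312327 0.25006358] [[-0.954, 0.3, 0.0], [0.3, 0.954, 0.0], [-0.0, 0.0, -1.0]] -0.00028903378891071053
[[-0.001, 0.948, 0.317, 0.081], [1.0, 0.0, 0.002, -0.0], [0.001, 0.317, -0.948, -0.123], [0.0, 0.0, 0.0, 1.0]]
323.68072509765625 173.4961395263672 (110.94782257080078, 57.88582229614258) 74.74488067626953 [0.47140336 0.29303746 0.01015531]
min depth 0.0714461
```

View pics/w1.png

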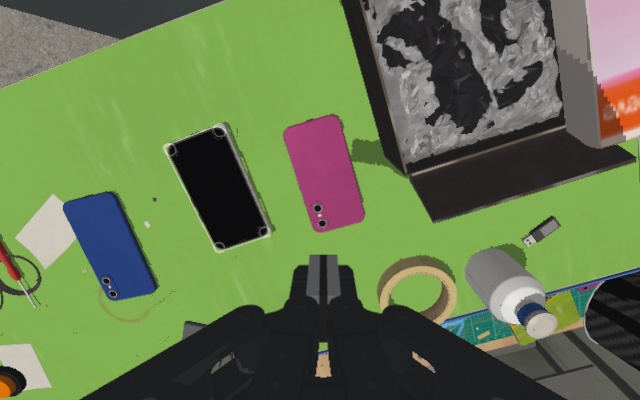

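The wrist view shows the pink phone at (324,173), confirming its centre. The fingers end at (323,257), and the nearest box corner is at (405,175). I measure the fingertip depth and the distance to the box.

```bash
python3 - <<'E'
from h import *
o=status.get_obs();im,d=optics.get_image("wrist")
for u,v in [(315,258),(323,257),(323,262),(315,265),(323,275)]:
    w=world("wrist",u,v,float(d[v,u]),o);print(u,v,np.round(w-o["tcp_pos"],4))
R=[]
for v in range(0,260,3):
  for u in range(330,640,3):
    if d[v,u]>0:
      w=world("wrist",u,v,float(d[v,u]),o)
      if w[2]>.05: R.append(w)
R=np.array(R);T=(R-o["tcp_pos"])@np.array(o["tool_rot"])
i=np.argsort(np.hypot(T[:,0],T[:,1]))[:200:30];print(np.round(np.c_[R[i],T[i]],3))
E
```

```text
315 258 [-0.0106 -0.0011 -0.0137]
323 257 [-0.0103  0.0028 -0.013 ]
323 262 [-0.0102  0.0028 -0.0082]
315 265 [-0.0111 -0.0007 -0.0059]
323 275 [-0.0109  0.003   0.0044]Traceback (most recent call last):
  File "<stdin>", line 9, in <module>
  File "h.py", line 4, in world
    c=optics.calibration(cam);K=np.array(c["intrinsics"],float);D=np.array(c["dist_coeffs"],float)
ValueError: time passes only in moves, steps and waits
```

```bash
python3 - <<'E'
from h import *
o=status.get_obs();im,d=optics.get_image("wrist");print(o["t"])
c=optics.calibration("wrist");K=np.array(c["intrinsics"],float);D=np.array(c["dist_coeffs"],float)
vv,uu=np.mgrid[0:400,0:640]
p=cv2.undistortPoints(np.stack([uu,vv],-1).reshape(-1,1,2).astype(float),K,D).reshape(400,640,2)
T=(np.stack([p[...,0]*d,-p[...,1]*d,-d,np.ones_like(d)],-1)@np.array(c["tool_from_camera"]).T)[...,:3]
W=T@np.array(o["tool_rot"]).T+o["tcp_pos"]
m=(d>0)&(uu>340)&(vv<230)&(W[...,2]>.06)
t,w=T[m],W[m];i=np.argsort(np.hypot(t[:,0],t[:,1]))[:1500:150];print(np.round(np.c_[w[i],t[i]],3))
print([int(v) for v in range(245,262) if W[v,315,2]>.15],np.round(W[250:258,315,2]-o["tcp_pos"][2],4))
E
```

```text
2.3
[[0.468 0.365 0.106 0.024 0.067 0.144]
 [0.461 0.365 0.09  0.031 0.066 0.16 ]
 [0.449 0.365 0.074 0.042 0.062 0.176]
 [0.483 0.369 0.117 0.011 0.076 0.133]
 [0.44  0.365 0.105 0.051 0.059 0.145]
 [0.436 0.364 0.099 0.055 0.058 0.151]
 [0.473 0.373 0.095 0.023 0.077 0.155]
 [0.478 0.374 0.107 0.017 0.08  0.143]
 [0.479 0.375 0.11  0.017 0.081 0.14 ]
 [0.488 0.375 0.132 0.008 0.083 0.118]]
[255, 256, 257, 258, 259, 260, 261] [-0.2507 -0.2493 -0.2507 -0.2504 -0.2512 -0.0166 -0.0144 -0.014 ]
```

```bash
python3 -m crank '0 0 0 4 0;0 0 0 8 0;0 0 0 12 0;0 0 0 15 0;0 0 0 17 0;0 0 0 18.5 0;0 0 0 19.4 0;0 0 0 19.4 0' && python3 -m crank '0 0 0 0 0;0 0 0 0 0;0 0 0 0 0;0 0 0 0 0;0 0 0 0 0;0 0 0 0 0;0 0 0 0 0;0 0 0 0 0'
```

```text
t: 3.15
tcp_pos: [0.4703, 0.2924, 0.0548]
tool_rot: [[-0.954, 0.301, -0.002], [0.301, 0.954, -0.001], [0.002, -0.002, -1.0]]
force: [0.2, 1.0, -0.1]
grip_width: 0.0004
grip_force: 0.0
t: 3.95
tcp_pos: [0.471, 0.2928, 0.056]
tool_rot: [[-0.954, 0.301, -0.0], [0.301, 0.954, 0.0], [0.0, -0.0, -1.0]]
force: [-0.8, 0.4, -0.3]
grip_width: -0.0003
grip_force: 0.0
```

```bash
for i in 1 2 3; do python3 -m crank '0 0 0 0 0;0 0 0 0 0;0 0 0 0 0;0 0 0 0 0;0 0 0 0 0;0 0 0 0 0;0 0 0 0 0;0 0 0 0 0' | head -2; done
python3 -m crank '0 0 0 -3 0;0 0 0 -7 0;0 0 0 -11 0;0 0 0 -15 0;0 0 0 -19.4 0;0 0 0 -19.4 0;0 -0.5 -2 -19.4 0;0 -1.2 -5 -19.4 0' | head -2
python3 -m crank '0 -1.1 -4.6 0 0;0 -2.2 -9.2 0 0;0 -3.2 -13.8 0 0;0 -4.3 -18.4 0 0;0 -5.4 -23 0 0;0 -6.4 -27.6 0 0;0 -7.5 -32.2 0 0;0 -8.6 -36.8 0 0' | head -2
python3 -m crank '0 0 -0.1 0 0;0 0 -0.2 0 0;0 0 -0.2 0 0;0 0 -0.2 0 0;0 0 -0.2 0 0;0 0 -0.2 0 0;0 0 -0.2 0 0;0 0 -0.2 0 0'
python3 - <<'E'
from h import *
o=status.get_obs();im,d=optics.get_image("wrist");cv2.imwrite("pics/w2.png",im[:,:,::-1]);print(o["t"])
for n in ["red_driver","red_driver_handle"]:
    for x in optics.search_frame("wrist",n)[:2]: print(n,x["score"],np.round(x["rect"]))
hsv=cv2.cvtColor(im,cv2.COLOR_RGB2HSV).astype(int);H,S,V=hsv[...,0],hsv[...,1],hsv[...,2]
m=(((H>172)|(H<5))&(S>130)&(V>70)).astype(np.uint8)
n,l,s,c=cv2.connectedComponentsWithStats(m);k=1+s[1:,4].argmax()
pts=np.argwhere(l==k)[:,::-1].astype(np.float32);(u,v),wh,a=cv2.minAreaRect(pts)
w=world("wrist",u,v,float(d[int(v),int(u)]),o)
print(u,v,wh,a,w,"tool cm",100*(w-o["tcp_pos"])@np.array(o["tool_rot"]))
E
```

```text
t: 4.75
tcp_pos: [0.471, 0.2928, 0.056]
t: 5.55
tcp_pos: [0.471, 0.2928, 0.056]
t: 6.35
tcp_pos: [0.471, 0.2928, 0.056]
t: 7.15
tcp_pos: [0.4675, 0.242, 0.2498]
t: 7.95
tcp_pos: [0.4379, -0.137, 0.2496]
t: 8.75
tcp_pos: [0.4381, -0.1368, 0.25]
tool_rot: [[-0.954, 0.3, 0.0], [0.3, 0.954, 0.0], [-0.0, 0.0, -1.0]]
force: [0.3, 0.8, 0.4]
grip_width: -0.0002
grip_force: 0.0
8.75
red_driver 0.93 [311. 140. 339. 237.]
red_driver_handle 0.98 [308. 137. 342. 243.]
323.8823547363281 177.52943420410156 (67.90996551513672, 7.761138439178467) 75.96376037597656 [ 0.44356328 -0.13820682  0.00916429] tool cm [-0.55718874  0.02974374 24.08547883]
```

View pics/w2.png

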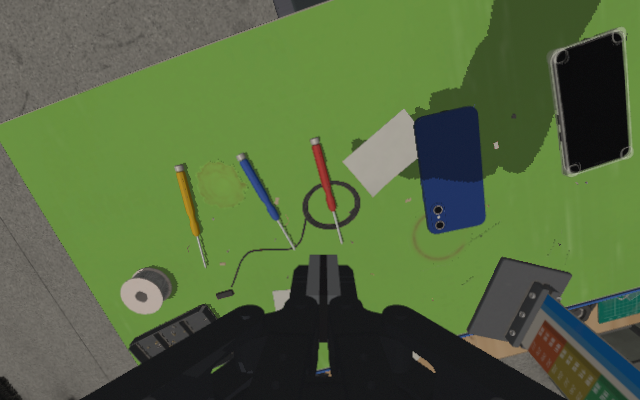

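The wrist view shows the red handle running from (316,144) to (331,211), with its middle at (324,177). The blue driver is at (265,195) and well clear. I descend here with a small shift of −0.55 cm in x.

```bash
python3 -m crank '0 -0.5 0 4 0;0 -0.5 0 8 0;0 -0.5 0 12 0;0 -0.5 0 15 0;0 -0.5 0 17.5 0;0 -0.5 0 19 0;0 -0.5 0 19.9 0;0 -0.5 0 19.9 0' |head -2
for i in 1 2 3 4; do python3 -m crank '0 0 0 0 0;0 0 0 0 0;0 0 0 0 0;0 0 0 0 0;0 0 0 0 0;0 0 0 0 0;0 0 0 0 0;0 0 0 0 0' | head -2; done
python3 -m crank '0 0 0 -3 0;0 0 0 -7 0;0 0 0 -11 0;0 0 0 -15 0;0 0 0 -19.9 0;0 0 0 -19.9 0;0 -2 -0.6 -19.9 0;0 -5 -1.5 -19.9 0' | head -2
python3 -m crank '0 -4 -1 0 0;0 -8 -2.3 0 0;0 -12 -3.4 0 0;0 -15 -4.3 0 0;0 -16.9 -4.8 0 0;0 -16.9 -4.8 0 0;0 -16.9 -4.8 0 0;0 -16.9 -4.8 0 0'
python3 - <<'E'
from h import *
o=status.get_obs();im,d=optics.get_image("wrist");cv2.imwrite("pics/w3.png",im[:,:,::-1]);print(o["t"])
hsv=cv2.cvtColor(im,cv2.COLOR_RGB2HSV).astype(int);H,S,V=hsv[...,0],hsv[...,1],hsv[...,2]
m=((H>4)&(H<16)&(S>170)&(V>120)).astype(np.uint8)
n,l,s,c=cv2.connectedComponentsWithStats(m);k=1+s[1:,4].argmax();print(s[k])
u,v=c[k];w=world("wrist",u,v,float(d[int(v),int(u)]),o)
print(u,v,w,"tool cm",100*(w-o["tcp_pos"])@np.array(o["tool_rot"]))
E
```

```text
t: 9.7
tcp_pos: [0.4421, -0.1384, 0.05]
t: 10.5
tcp_pos: [0.4428, -0.1387, 0.0509]
t: 11.3
tcp_pos: [0.4428, -0.1387, 0.051]
t: 12.1
tcp_pos: [0.4428, -0.1387, 0.051]
t: 12.9
tcp_pos: [0.4428, -0.1387, 0.051]
t: 13.7
tcp_pos: [0.4858, -0.1677, 0.2509]
t: 14.5
tcp_pos: [0.6318, -0.264, 0.2499]
tool_rot: [[-0.954, 0.301, -0.001], [0.301, 0.954, 0.001], [0.001, 0.0, -1.0]]
force: [-0.1, 0.9, -0.8]
grip_width: 0.0002
grip_force: 0.0
14.5
[308 162  32  30 748]
323.4465240641711 176.55213903743316 [ 0.63296148 -0.2645257   0.02163868] tool cm [-1.45656465e-01 -2.06578312e-02  2.28297308e+01]
```

View pics/w3.png

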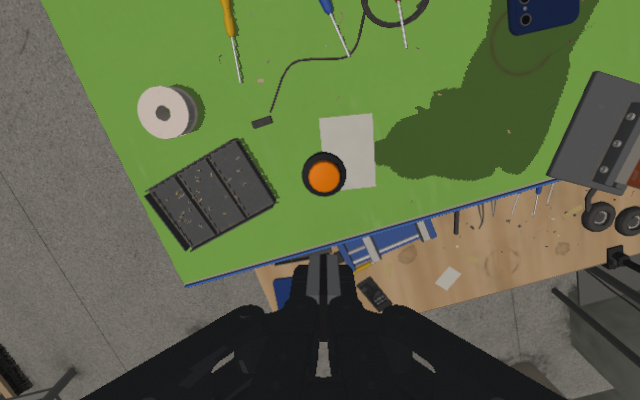

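The orange cap is at (323,177), directly under the tool to within 1.5 mm. I go down to just above it, then press slowly and watch the force.

```bash
python3 -m crank '0 -0.1 0 4 0;0 -0.1 0 8 0;0 -0.1 0 12 0;0 -0.1 0 15 0;0 -0.1 0 17.5 0;0 -0.1 0 19 0;0 -0.1 0 20 0;0 -0.1 0 20.2 0' | head -4
python3 -m crank '0 0 0 0.2 0;0 0 0 0.5 0;0 0 0 0.7 0;0 0 0 0.9 0;0 0 0 1.1 0;0 0 0 1.2 0;0 0 0 1.2 0;0 0 0 1.2 0'
```

```text
t: 15.35
tcp_pos: [0.6327, -0.2643, 0.0474]
tool_rot: [[-0.954, 0.301, -0.001], [0.301, 0.954, 0.001], [0.001, 0.0, -1.0]]
force: [0.1, 0.3, -0.2]
t: 16.15
tcp_pos: [0.6341, -0.2653, 0.0365]
tool_rot: [[-0.954, 0.301, 0.001], [0.301, 0.954, -0.001], [-0.001, -0.0, -1.0]]
force: [0.1, -0.3, 3.3]
grip_width: -0.0001
grip_force: 1.9
```

```bash
python3 -m crank '0 0 0 0.05 0;0 0 0 0.1 0;0 0 0 0.15 0;0 0 0 0.15 0;0 0 0 0.2 0;0 0 0 0.2 0;0 0 0 0.2 0;0 0 0 0.2 0'
```

```text
t: 16.95
tcp_pos: [0.6341, -0.2652, 0.0348]
tool_rot: [[-0.954, 0.301, 0.001], [0.301, 0.954, -0.001], [-0.001, -0.0, -1.0]]
force: [-0.0, -0.3, 7.2]
grip_width: 0.0005
grip_force: 3.6
```

At 7.2 N, above the 5 N the spring gives when fully down, the button is on its stop. I release it and rise.

```bash
python3 -m crank '0 0 0 -0.5 0;0 0 0 -1.5 0;0 0 0 -4 0;0 0 0 -8 0;0 0 0 -12 0;0 0 0 -16 0;0 0 0 -20 0;0 0 0 -21 0'
python3 -m crank '0 0 0 0 0;0 0 0 0 0;0 0 0 0 0;0 0 0 0 0;0 0 0 0 0;0 0 0 0 0;0 0 0 0 0;0 0 0 0 0' | head -2
python3 - <<'E'
from h import *
o=status.get_obs();im,d=optics.get_image("wrist")
hsv=cv2.cvtColor(im,cv2.COLOR_RGB2HSV).astype(int);H,S,V=hsv[...,0],hsv[...,1],hsv[...,2]
m=(H>4)&(H<16)&(S>170)&(V>120);n,l,s,c=cv2.connectedComponentsWithStats(m.astype(np.uint8));k=1+s[1:,4].argmax()
u,v=c[k];print(o["t"],world("wrist",u,v,float(np.median(d[l==k])),o))
print(r.sign_off())
E
```

```text
t: 17.75
tcp_pos: [0.6344, -0.2654, 0.2495]
tool_rot: [[-0.954, 0.301, 0.005], [0.301, 0.954, -0.003], [-0.006, -0.001, -1.0]]
force: [0.8, -1.2, -0.2]
grip_width: 0.0
grip_force: 0.0
t: 18.55
tcp_pos: [0.6336, -0.265, 0.244]
18.55 [ 0.63310603 -0.26445596  0.02128461]
the job is handed in; nothing more can be done
None
```

I held the fingertips about 2.5 cm over the pink phone and then about 2.2 cm over the red handle, each for over 2 s. I then pressed the call button to its stop, and it came back up on release (cap at 21 mm); the job was handed in at 18.6 s with the arm clear of everything.

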